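Unhitch the tray dolly and hold its tongue up

ROBOT

A 6-joint arm with a two-finger parallel gripper is mounted at the origin on the work surface. World frame = base frame: x ahead of the robot, y to its left, z up, the work surface at z = 0. Lengths are in m, angles in rad, forces in N, time in s.
With the tool pointing down it reaches from about 0.35 to 0.975 m from the base axis. Payload 4.9 kg.
Tool frame: the origin (TCP) lies at the very end of the fingers, on their centre line; the grasp point (between the pads) lies 19 mm behind it (grasp_offset is the distance from the TCP to the grasp point, in m); x points along the fingers, y is the direction in which the jaws open and shut, and the axes are right-handed (so a half turn about x gives the same grasp; the last joint's range is limited). The gripper opens to 85 mm and grips with 20 to 120 N. Pads are 22 mm wide; open, the fingers measure 114 mm over their backs; the gripper's body (76 mm by 85 mm) begins 54 mm behind the grasp point. The pads swing forward as they close: fully open they stand 13 mm farther back than shut.
Start: joints at [1.221, 0.053, 1.613, -0, 1.476, -0.119], TCP at [0.143, 0.608, 0.231] pointing down, gripper open.
Joint ranges: [-3.01, 3.01], [-1.01, 2.22], [0.06, 2.58], [-1.02, 4.17], [0.09, 2.62], [-3.14, 3.14]. Speed limits (rad/s): [2.57, 2.57, 3.14, 3.14, 3.14, 3.14].

INTERFACE

Orientations are given as a rotation vector (axis times angle).
In Python, from station import get_obs, get_image, camera_model, finish_job, grasp_offset gives the robot as it stands.
- The arm moves only by the shell command python3 -m crank 'ROWS' [OPENING] [FORCE]. ROWS is JSON, a list that holds one entry, the list of rows, each a list of 4 numbers: the shift along the world's x, y, z in m, then the turn about the world's z in degrees. In form: [[[dx, dy, dz, turn], ...]]. A call has 1 to 5 rows; each row is the pose to reach, as a shift and turn from the pose commanded when the call began; what a row does not reach only later rows make up. A row lasts 1/12 s, in which the tool goes at most 41.7 mm and 7.16 degrees, less where a joint would pass 70% of its speed; a pose out of reach is approached as far as the arm can. A call with a gripper value outside its range is refused whole. OPENING is the opening, from 0 (shut) to 1 (fully open), set as the call begins (- or left out, the last holds). The fingers move at their own pace and stop on an object; FORCE is the grip in N (left out, the last holds). Time passes only in rows, so rows that repeat a pose let the fingers close. It gives the time, the measured TCP pose, the force and the opening at its end, in the units of the state.
- get_obs(): the state, without advancing time (a new reading comes with each control period).
- get_image(name): name is "scene" or "top"; returns (picture, depth): 384x512x3 uint8, red, green, blue; 384x512 float32, m along the optical axis (not along the pixel's ray), 0 where there is no reading.
- camera_model(name): a dict with "fx", "fy", "cx", "cy" (pixels), "xyz" and "attitude" of the camera in the world. Camera axes: x right, y down, z forward; pixel columns grow to the right and rows downward; lengths in m; the calibration is good to about 2 mm. A picture is of the moment at which its call begins. camera_model takes no time and is no camera call.
- finish_job(): hands the job in, once; it reports no verdict.
The state is a dict: "t": time; "q": joint angles; "dq": joint speeds; "effort": joint torques, N m; "tool_pos": TCP position; "tool_rot": TCP orientation; "contact_force": force on the tool from outside, world axes, zero at the start; "wrist_torque": the same for the moment, N m; "opening": finger opening in m.
Only numpy, scipy, OpenCV 4.12 (cv2) and the standard library are available. Lean on these libraries where they do the work, as an engineer would, in place of code of your own. Each camera call takes 0.05 s, during which the arm holds its last target.

TASK

The tray dolly is hitched to the ball on the bench. Slide the lock grip on the tongue all the way back towards the dolly, then take the upright latch handle, pull it sideways out from the coupler against its spring, and with it lift the tongue off the ball. Finish while still holding the tongue up by the latch handle, steady, with the coupler about 10 cm higher than it sat, and leave the other things on the bench where they are.

Things in the scene. Friction and masses are not known exactly. Their poses are not given: they have to be found in the camera images.
- ballmount: Fixed ball mount (plate 130 x 130 mm; steel ball 50 mm across, its top 100 mm above the bench) and dolly, one frame. Origin on the bench under the ball. x runs level from the ball along the tongue to the dolly (deck x = 320 to 620 mm, trays up to 186 mm high); y is the sideways way the latch pulls open (roughly to the robot); z up. Places below are in this frame, tongue seated.
- tongue (a joint): Hinge of the tongue (grey tube 46 mm wide, top 105 mm high; coupler 72 x 70 mm over the ball), rad: 0 = seated, grows as the coupler rises, stop 0.6. It turns about the line along y through tongue_pivot; the coupler rises 30 mm per 0.1 rad. About 5 N to lift; falls when let go. Shut, the latch's jaw holds it under the ball: it lifts a few mm at most.
- tongue_pivot (a point): Pivot of the tongue at the dolly: x = 300, y = 0, 85 mm above the bench.
- coupler (a point): Middle of the coupler's roof, right above the ball when seated, 115 mm above the bench; moves with the tongue. To finish it must be about 100 mm higher than seated.
- latch (a joint): Sideways travel of the latch on the tongue, m: 0 = shut, 0.024 = stop; grows along +y. The spring pushes back with 3 N at 0, 8 N at the stop, and shuts it when let go. The jaw clears the ball from 0.013 on; pull about 0.020 and keep it there for the first 50 mm of lift.
- latch_grip (a point): Grip point on the latch's black upright handle, a block 26 mm (x) by 16 mm (y), 119 to 181 mm above the bench, beside the coupler; shut, the point is at x = 0, y = 48 mm, 158 mm high. Take it from above, fingers on its y faces; lug and rod on the coupler's roof reach 127 mm, so keep fingertips above 130 mm. Moves with latch and tongue.
- handle: The same latch handle as a body; origin at x = 0, y = 48 mm, 115 mm above the bench when shut and seated.
- slide (a joint): Travel of the lock grip along the tongue, m: 0 = locked, 0.06 = fully back at the stop; grows along +x (towards the dolly). Stiff (about 2 N friction), stays where left. Its rod lies in the way of the latch's lug until it is past about 0.035.
- slide_grip (a point): Grip point on the lock grip, a black block 16 mm (x) by 26 mm (y), 112 to 156 mm above the bench, on top of the tongue; at slide = 0 the point is at x = 115 mm, y = 0, 138 mm high. Take it from above, fingers on its x faces, fingertips above 122 mm (track stops reach 119 mm, rod bracket on its +y side 125 mm). Moves with slide and tongue.
- jar: Bystander, to be left alone: glass jar with a steel lid, 56 mm across, 85 mm tall; origin under its middle.
- offcut: Bystander, to be left alone: wooden offcut 110 x 35 x 22 mm; origin under its middle.
- wrench: Bystander, to be left alone: steel wrench lying flat; origin under its middle.
- spare_collar: Bystander, to be left alone: loose steel ring 60 mm across, 14 mm high; origin under its middle.
- hammer: Bystander, to be left alone: hammer lying flat; origin under its middle.
- screwdriver: Bystander, to be left alone: screwdriver lying flat; origin under its middle.
- tray: Bystander, to be left alone: shallow open wooden tray 130 x 180 x 36 mm; origin under its middle.

How it is judged:
On the way, in this order (a step that is already met when the one before it is completed fails the run):
1. the lock grip is slid fully back (within 6 mm of its stop), the latch still shut and the tongue seated (value of joint slide above 0.054 m and value of joint latch below 0.004 m and value of joint tongue below 0.02 rad), for 0.2 s.
2. the latch is pulled sideways at least 13 mm (value of joint latch above 0.013 m), for 0.1 s.
3. the coupler is lifted clear of the ball (tongue above 0.2 rad) (value of joint tongue above 0.2 rad), for 0.2 s.
At the end, for the whole second after the job is handed in: The fingers still hold the latch handle (more than 2 N), the tongue is steady between 0.25 and 0.45 rad (coupler about 70 to 130 mm above its seat), and the lock grip is still back (beyond 50 mm of its 60 mm) (value of joint tongue between 0.25 and 0.45 rad and velocity of joint tongue between -0.05 and 0.05 rad/s and contact force between the fingers and handle above 2 N and value of joint slide above 0.05 m); the arm keeps its last pose, push and grip.
It fails at once if one of the other loose things on the bench is moved more than 30 mm (distance of any of jar, offcut, wrench, spare_collar, hammer, screwdriver, tray from where it was at the start of the episode above 0.03 m).
It also fails if it takes over 45 s, if anything falls off the work surface, if the arm or the gripper's body presses on something with over 40 N, if the wrist force passes 120 N, or if a joint passes its speed limit or range.

## Working session

There is one attempt and no reset: what is moved stays moved. The work goes in short steps, Python scripts to look and compute and a shell command to move; the robot and the scene stay as the last step left them, time stands still between calls to the robot, and variables do not carry over. Pictures are saved under pics/ and viewed, and the job is handed in when it is done.

```bash
ls; mkdir -p pics
python3 - <<'E'
from station import *
import cv2,numpy as np
print(get_obs(),grasp_offset)
for n in("scene","top"):
    im,d=get_image(n);cv2.imwrite(f"pics/{n}0.png",im[:,:,::-1]);np.savez(f"{n}0.npz",im=im,d=d);print(camera_model(n))
E
```

```text
pics
{'t': 0.0, 'q': array([ 1.22100620e+00,  5.33278504e-02,  1.61427830e+00,  2.39712668e-05,
        1.47602646e+00, -1.19015433e-01]), 'dq': array([-0.00050845, -0.00139986,  0.00103154, -0.00037787, -0.00071343,
        0.00127855]), 'effort': array([ 9.37729892e-04, -3.93688059e+01, -3.70177889e+01,  6.85137775e-05,
        6.99604323e-03, -1.48270686e-05]), 'tool_pos': array([0.1427449 , 0.60784128, 0.23009039]), 'tool_rot': array([ 0.17963452,  1.56368906, -0.18274842]), 'contact_force': array([-0.69991594,  0.45435607,  0.2712899 ]), 'wrist_torque': array([-0.02998209, -0.02192142,  0.03002178]), 'opening': 0.08524668785649572} 0.0187
{'fx': 433.02289270192716, 'fy': 433.02289270192716, 'cx': 259.52718436743186, 'cy': 195.77847823568874, 'xyz': array([ 1.07423971, -0.81409437,  1.11541355]), 'attitude': array([-2.28034497, -0.83005442,  0.30623428])}
{'fx': 494.6557242587797, 'fy': 494.6557242587797, 'cx': 250.37060424149453, 'cy': 191.22365307109266, 'xyz': array([ 0.33866113, -0.10065408,  1.33340168]), 'attitude': array([-2.13646304,  2.15095922, -0.19284604])}
```

View pics/scene0.png

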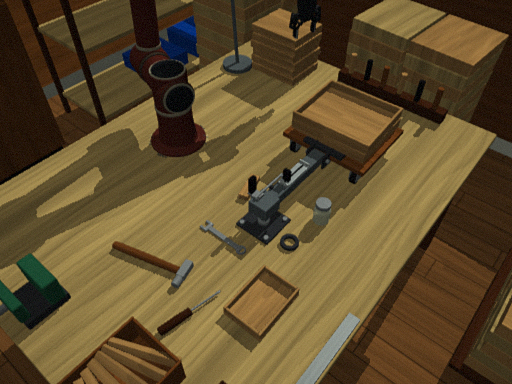

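View pics/top0.png

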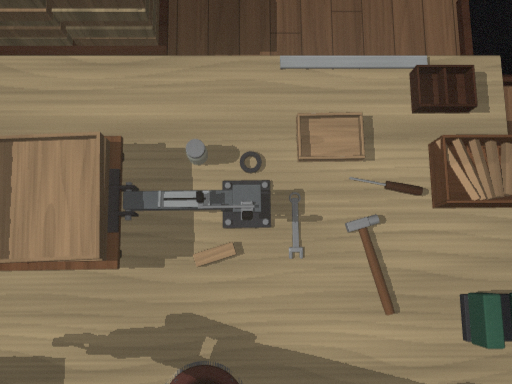

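```bash
cat > h.py <<'E'
from station import *
import cv2,numpy as np
from scipy.spatial.transform import Rotation as R
def pw(n,d):
    m=camera_model(n);v,u=np.mgrid[:384,:512]
    p=np.stack([(u-m['cx'])/m['fx']*d,(v-m['cy'])/m['fy']*d,d],-1)
    return p@R.from_rotvec(m['attitude']).as_matrix().T+m['xyz']
E
python3 - <<'E'
from h import *
for n,(a,b,c,e) in dict(top=(90,160,290,260),scene=(220,140,340,250)).items():
    z=np.load(n+'0.npz');P=pw(n,z['d'])
    im=z['im'][b:e,a:c];Q=P[b:e,a:c]
    k=6 if n=='scene' else 4
    cv2.imwrite(f'pics/{n}0c.png',cv2.resize(im[:,:,::-1],None,fx=k,fy=k,interpolation=0))
    dark=(im.max(-1)<45)&(Q[...,2]>.125)&(Q[...,2]<.2)&(z['d'][b:e,a:c]>0)
    nl,L,S,C=cv2.connectedComponentsWithStats(dark.astype(np.uint8))
    for i in range(1,nl):
        if S[i,4]>4:
            q=Q[L==i];print(n,S[i],C[i]+[a,b],q.mean(0),q.min(0),q.max(0), 'top', q[q[:,2]>q[:,2].max()-.006].mean(0))
E
```

```text
top [107  32   6   4  14] [200.14285714 193.78571429] [5.26949269e-01 2.77518528e-04 1.55619622e-01] [ 0.523892   -0.00422882  0.15184329] [0.53098762 0.00819737 0.15777331] top [5.26949269e-01 2.77518528e-04 1.55619622e-01]
top [108  37   6   5  17] [200.76470588 199.52941176] [ 0.5134855  -0.00105526  0.15214997] [ 0.50914723 -0.00478854  0.13182819] [0.52021912 0.00551515 0.15997001] top [ 5.13319873e-01 -3.21628755e-04  1.57277268e-01]
top [152  51  11   9  30] [248.23333333 215.33333333] [ 0.47179006 -0.11486958  0.17524869] [ 0.46672756 -0.12366344  0.13778672] [ 0.48192201 -0.10018427  0.18401168] top [ 0.47356174 -0.11699505  0.18080663]
scene [63 28  8 13 78] [286.52564103 173.67948718] [ 0.52361465 -0.00117767  0.14578333] [ 0.5099045  -0.00727177  0.12500152] [0.53486175 0.01049487 0.16239173] top [0.52332789 0.00132055 0.15865513]
scene [ 29  36   8  18 110] [252.08181818 183.99090909] [ 0.47834668 -0.11667435  0.15952317] [ 0.46906388 -0.12676455  0.12565975] [ 0.48388966 -0.09890829  0.18675301] top [ 0.47528362 -0.11573952  0.18356336]
```

Run:
```python
from h import *
z=np.load('top0.npz');P=pw('top',z['d']);im=z['im']
# tongue top: height ~0.105 region; axis by PCA
s=np.zeros((384,512),bool);s[180:225,125:225]=1
m=s&(abs(P[...,2]-.105)<.006)
q=P[m];print(m.sum(),q.mean(0),q.min(0),q.max(0))
r=cv2.minAreaRect(q[:,:2].astype(np.float32)*1000);print(r,cv2.boxPoints(r))
# plate / coupler
s[:]=0;s[170:240,210:280]=1
for lo,hi in((.004,.03),(.108,.122)):
    q=P[s&(P[...,2]>lo)&(P[...,2]<hi)];r=cv2.minAreaRect(q[:,:2].astype(np.float32)*1000);print(lo,len(q),r,cv2.boxPoints(r).tolist())
```

```text
1193 [0.52112417 0.08898897 0.10642461] [ 0.48331509 -0.05540033  0.09907445] [0.55727024 0.19336373 0.11099897]
((528.1893920898438, 68.58181762695312), (72.52647399902344, 249.3411865234375), 4.024410724639893) [[483.266   190.4    ]
 [500.76514 -58.32637]
 [573.1128  -53.23636]
 [555.61365 195.49   ]]
0.004 1406 ((521.8914184570312, -107.18159484863281), (188.1053924560547, 189.25123596191406), 89.8958740234375) [[427.09503173828125, -201.06216430664062], [616.345947265625, -201.40609741210938], [616.6878051757812, -13.301025390625], [427.4368896484375, -12.95709228515625]]
0.108 766 ((510.61590576171875, -85.1531753540039), (90.33161926269531, 126.10363006591797), 3.435206890106201) [[461.7532043457031, -24.92097282409668], [469.309326171875, -150.79803466796875], [559.4786376953125, -145.3853759765625], [551.9224853515625, -19.508316040039062]]
```

View pics/top0c.png

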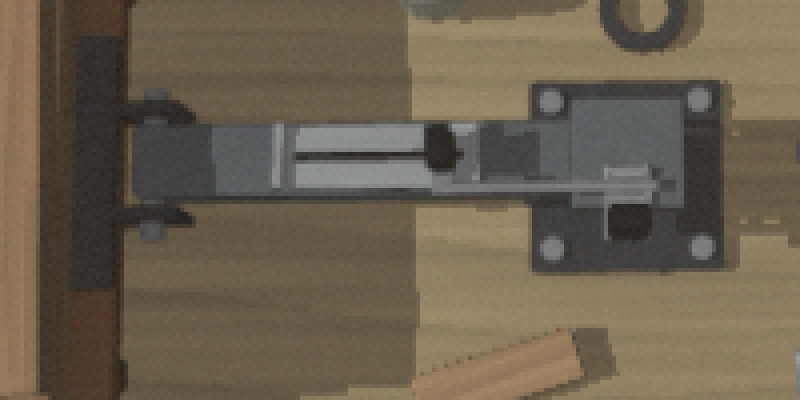

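View pics/scene0c.png

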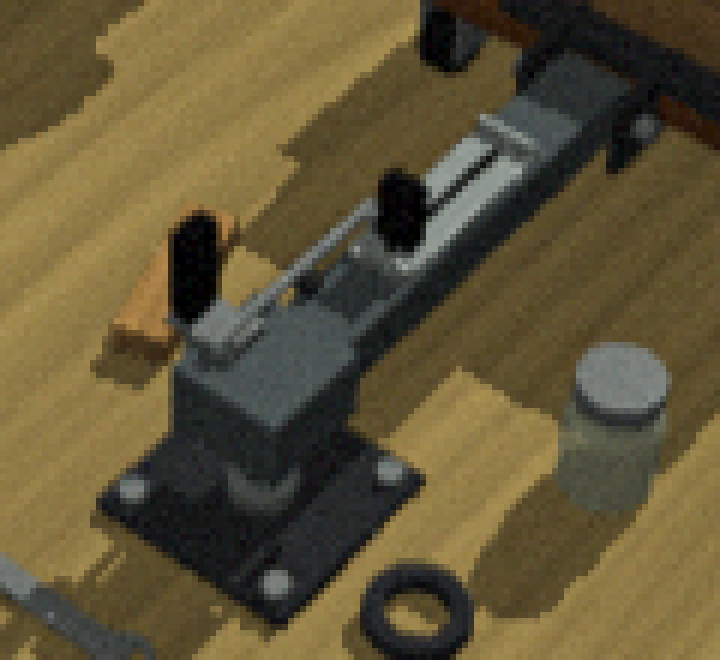

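```bash
cat > est.py <<'E'
from h import *
from scipy.optimize import least_squares
from scipy.ndimage import center_of_mass
def ray(n,u,v,zz):
    m=camera_model(n);d=R.from_rotvec(m['attitude']).apply([(u-m['cx'])/m['fx'],(v-m['cy'])/m['fy'],1]);return m['xyz']+d*(zz-m['xyz'][2])/d[2]
E
python3 - <<'E'
from est import *
z=np.load('top0.npz');P=pw('top',z['d'])
b=[(551,101),(699,99),(552,248),(702,247)]
w=[]
for c in b:
    u,v=c[0]/4+90-.4,c[1]/4+160-.4
    w.append(ray('top',u,v,.016)); print(w[-1],P[int(round(v)),int(round(u))])
w=np.array(w);print('origin',w.mean(0)); a=w[0]-w[1]+w[2]-w[3];print('yaw x',np.degrees(np.arctan2(a[1],a[0]))); a=w[2]-w[0]+w[3]-w[1];print('yaw y',np.degrees(np.arctan2(a[1],a[0]))+90)
# tube edges
for rows in((124,),(200,)):
  p=[ray('top',x/4+89.6,rows[0]/4+159.6,.105 if rows[0]<150 else .06) for x in(140,520)];a=p[0]-p[1];print('tube',p,np.degrees(np.arctan2(a[1],a[0])))
# top faces of dark blocks
for n,k,boxes in(('top',4,[(200,196.7,.156),(247.2,215.0,.181)]),):
  for u,v,h in boxes: print(ray(n,u,v,h))
# scene: dark extents
for n in('scene','top'):
  print(n)
  im=np.load(n+'0.npz')['im'].max(-1)
  for (a,b_,c,e) in ([(245,172,260,196),(281,166,293,184)] if n=='scene' else [(190,185,210,206),(240,206,256,224)]):
    print(im[b_:e,a:c])
E
```

```text
[ 0.57332475 -0.06098846  0.016     ] [ 0.57227381 -0.06015445  0.01962232]
[ 0.57417365 -0.16108178  0.016     ] [ 0.57495467 -0.160099    0.01703832]
[ 0.47364462 -0.06160712  0.016     ] [ 0.47251926 -0.06268721  0.01646068]
[ 0.47366988 -0.1618178   0.016     ] [ 0.47459506 -0.16155531  0.0161518 ]
origin [ 0.52370323 -0.11137379  0.016     ]
yaw x 90.25004828585779
yaw y -89.61227581065984
tube [array([0.54418032, 0.1938226 , 0.105     ]), array([ 0.54288552, -0.0441808 ,  0.105     ])] 89.68829919502696
tube [array([0.50194941, 0.20296256, 0.06      ]), array([ 0.50046461, -0.04221457,  0.06      ])] 89.65301954170171
[0.51979527 0.00052771 0.156     ]
[ 0.47195572 -0.11239298  0.181     ]
scene
[[160 158 160 161 161 149 151 151 145 146 144 138 143 140 138]
 [158 162 158 159 151 140 154 151 148 144 144 142 143 137 135]
 [157 162 155 153 147 151 161 160 130 153 148 139 132 136 136]
 [156 150 153 148 149 156 138  89  66  92 124 156 156 143 136]
 [158 148 150 151 151 116  63  23   9  26  63 141 172 169 122]
 [149 151 142 144 105  40  15   9   9   7  13 102 169 162  96]
 [149 150 1
[... 4339 characters left out ...]
  44  43  48  46  64  67  65]
 [ 73 105  43  50  50  49  49  48  44  42  49  44  47  68  69  64]
 [ 75 105  45  43  49  47  46  50  49  52  44  44  48  65  67  68]
 [ 74 105  48  45  45  49  50  44  45  46  42  44  43  64  64  63]
 [ 76 107  44  44  41  45  40  41  45  40  44  47  52  67  68  63]
 [ 74 111  54  45  43  43  46  45  41  43  45  42  57  66  67  68]
 [ 73 104  76  48  48  50  49  49  44  45  48  57  72  64  67  69]
 [ 67  71  67  58  59  58  63  64  55  61  61  71  69  67  66  69]
 [ 68  64  67  62  64  66  69  64  64  67  66  68  65  65  66  67]
 [ 65  63  63  66  65  64  69  66  68  65  65  68  67  67  64  68]
 [ 67  63  67  67  64  66  73  66  65  65  65  66  69  66  69  69]]
```

```bash
cat > s.py <<'E'
from h import *
o=get_obs();M=R.from_rotvec(o['tool_rot']).as_matrix()
print('t %.2f'%o['t'],'tcp',o['tool_pos'].round(4),'jaw yaw %.2f'%np.degrees(np.arctan2(M[1,1],M[0,1])),'xaxis',M[:,0].round(3),'F',o['contact_force'].round(2),'open %.4f'%o['opening'],'q',o['q'].round(3))
E
python3 s.py
```

```text
t 0.10 tcp [0.1428 0.6079 0.2302] jaw yaw 76.78 xaxis [-0.001 -0.002 -1.   ] F [-0.42 -0.1   1.05] open 0.0854 q [ 1.221  0.053  1.614 -0.     1.476 -0.119]
```

```bash
python3 -m crank '[[[0.021,-0.033,0.005,3],[0.042,-0.066,0.01,6],[0.063,-0.099,0.015,9],[0.084,-0.132,0.02,13.2],[0.105,-0.165,0.02,13.2]]]' 1 30; python3 -m crank '[[[0.021,-0.033,0,0],[0.042,-0.066,0,0],[0.063,-0.099,0,0],[0.084,-0.132,0,0],[0.105,-0.165,0,0]]]'; python3 -m crank '[[[0.021,-0.033,0,0],[0.042,-0.066,0,0],[0.063,-0.099,0,0],[0.084,-0.132,0,0],[0.105,-0.165,0,0]]]';python3 -m crank '[[[0.021,-0.033,0,0],[0.042,-0.066,0,0],[0.066,-0.111,0,0],[0.066,-0.111,0,0]]]'; python3 s.py
```

```text
t: 0.52
tool_pos: [0.2486, 0.4421, 0.2519]
tool_rot: [-0.002, 1.57, 0.003]
contact_force: [0.7, 0.2, 0.2]
opening: 0.0852
t: 0.93
tool_pos: [0.3533, 0.2766, 0.2509]
tool_rot: [0.0, 1.571, -0.0]
contact_force: [-1.0, 0.3, 1.0]
opening: 0.0853
t: 1.35
tool_pos: [0.4583, 0.1115, 0.251]
tool_rot: [0.001, 1.571, -0.0]
contact_force: [0.8, 0.3, 0.3]
opening: 0.0854
t: 1.68
tool_pos: [0.5254, -0.0022, 0.2506]
tool_rot: [0.003, 1.571, -0.006]
contact_force: [-0.2, 0.0, -0.2]
opening: 0.0853
t 1.68 tcp [ 0.5254 -0.0022  0.2506] jaw yaw 89.70 xaxis [-0.001 -0.002 -1.   ] F [-0.16  0.03 -0.23] open 0.0853 q [-0.145 -0.199  1.819 -0.002  1.521 -1.71 ]
```

```bash
python3 -m crank '[[[-0.001,0.003,-0.03,0],[-0.001,0.003,-0.06,0],[-0.001,0.003,-0.07,0],[-0.001,0.003,-0.07,0]]]'; python3 s.py
python3 - <<'E'
from h import *
for n,(a,b,c,e) in dict(scene=(220,110,340,210),top=(150,150,270,250)).items():
    im,d=get_image(n);cv2.imwrite(f'pics/{n}1.png',cv2.resize(im[b:e,a:c,::-1],None,fx=5,fy=5,interpolation=0))
E
```

```text
t: 2.02
tool_pos: [0.5202, 0.006, 0.1771]
tool_rot: [0.001, 1.579, 0.001]
contact_force: [-0.4, 0.8, -0.6]
opening: 0.0852
t 2.02 tcp [0.5202 0.006  0.1771] jaw yaw 89.98 xaxis [-0.008  0.001 -1.   ] F [-0.41  0.81 -0.61] open 0.0852 q [-0.132 -0.155  1.905  0.     1.4   -1.702]
```

View pics/scene1.png

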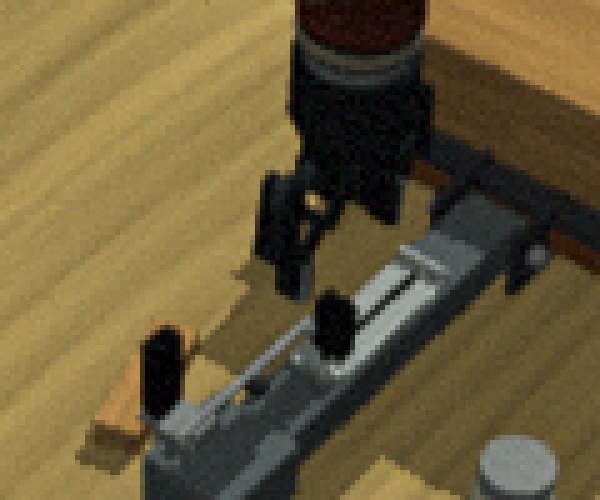

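```bash
python3 -m crank '[[[0,0,-0.02,0],[0,0,-0.04,0],[0,0,-0.053,0],[0,0,-0.053,0],[0,0,-0.053,0]]]'; python3 -m crank '[[[0,0,0,0],[0,0,0,0],[0,0,0,0],[0,0,0,0],[0,0,0,0]]]' 0 40;python3 -m crank '[[[0,0,0,0],[0,0,0,0],[0,0,0,0]]]'; python3 s.py
```

```text
t: 2.53
tool_pos: [0.5232, 0.0056, 0.129]
tool_rot: [-0.0, 1.57, -0.0]
contact_force: [0.2, 0.0, 1.0]
opening: 0.085
t: 2.95
tool_pos: [0.5233, 0.0054, 0.1289]
tool_rot: [0.0, 1.57, -0.0]
contact_force: [-0.2, 0.3, -0.5]
opening: 0.0257
t: 3.2
tool_pos: [0.5232, 0.0052, 0.1289]
tool_rot: [-0.0, 1.57, -0.0]
contact_force: [-0.7, -0.7, 3.4]
opening: 0.0153
t 3.20 tcp [0.5232 0.0052 0.1289] jaw yaw 90.00 xaxis [ 0.001 -0.001 -1.   ] F [-0.69 -0.65  3.41] open 0.0153 q [-0.132 -0.106  1.944 -0.     1.302 -1.703]
```

```bash
python3 -m crank '[[[0,0.008,0,0],[0,0.018,0,0],[0,0.03,0,0],[0,0.042,0,0],[0,0.05,0,0]]]';python3 -m crank '[[[0,0.004,0,0],[0,0.007,0,0],[0,0.010,0,0],[0,0.010,0,0],[0,0.010,0,0]]]'; python3 s.py
```

```text
t: 3.62
tool_pos: [0.5228, 0.0571, 0.1288]
tool_rot: [-0.001, 1.571, 0.0]
contact_force: [-2.6, -3.0, 6.1]
opening: 0.0148
t: 4.03
tool_pos: [0.5228, 0.0635, 0.1288]
tool_rot: [-0.006, 1.572, -0.005]
contact_force: [-2.8, -12.1, 5.6]
opening: 0.0156
t 4.03 tcp [0.5228 0.0635 0.1288] jaw yaw 90.03 xaxis [-0.001 -0.007 -1.   ] F [ -2.84 -12.1    5.57] open 0.0156 q [-0.017 -0.096  1.935 -0.007  1.303 -1.586]
```

```bash
python3 -m crank '[[[0,0,0,0],[0,0,0,0],[0,-0.002,0,0],[0,-0.002,0,0],[0,-0.002,0,0]]]' 1; python3 -m crank '[[[0,0,0.03,0],[0,0,0.07,0],[0,0,0.1,0],[0,0,0.1,0],[0,0,0.1,0]]]'; python3 -m crank '[[[-0.01,-0.035,0,-7],[-0.02,-0.07,0,-14],[-0.03,-0.105,0,-21],[-0.04,-0.14,0,-28],[-0.047,-0.174,0,-35]]]';python3 -m crank '[[[0,0,0,-7],[0,0,0,-14],[0,0,0,-21],[0,0,0,-28],[0,0,0,-35]]]';python3 -m crank '[[[0,0,0,-7],[0,0,0,-14],[0,0,0,-20],[0,0,0,-20]]]'; python3 s.py
python3 - <<'E'
from h import *
for n,(a,b,c,e) in dict(scene=(220,110,340,210),top=(150,150,270,250)).items():
    im,d=get_image(n);np.savez(f"{n}2.npz",im=im,d=d);cv2.imwrite(f'pics/{n}2.png',cv2.resize(im[b:e,a:c,::-1],None,fx=5,fy=5,interpolation=0))
    P=pw(n,d);m=(im.max(-1)<52)&(abs(P[...,2]-.15)<.012)&(abs(P[...,0]-.522)<.025)&(abs(P[...,1]-.04)<.06);q=P[m];print(n,len(q),q.mean(0) if len(q) else '',np.percentile(q,[3,97],axis=0) if len(q) else '')
E
```

```text
t: 4.45
tool_pos: [0.5228, 0.0639, 0.128]
tool_rot: [0.001, 1.571, 0.0]
contact_force: [-0.7, 0.1, -0.7]
opening: 0.0746
t: 4.87
tool_pos: [0.5245, 0.0637, 0.2313]
tool_rot: [0.0, 1.565, -0.0]
contact_force: [0.1, -1.3, 0.2]
opening: 0.0855
t: 5.28
tool_pos: [0.4742, -0.1114, 0.2262]
tool_rot: [0.484, 1.519, -0.483]
contact_force: [0.6, -0.3, 0.5]
opening: 0.0854
t: 5.7
tool_pos: [0.475, -0.1103, 0.226]
tool_rot: [0.954, 1.356, -0.955]
contact_force: [0.1, 0.3, 0.3]
opening: 0.0855
t: 6.03
tool_pos: [0.4751, -0.1101, 0.2262]
tool_rot: [1.21, 1.212, -1.212]
contact_force: [0.1, -0.6, 0.0]
opening: 0.0852
t 6.03 tcp [ 0.4751 -0.1101  0.2262] jaw yaw -0.12 xaxis [-0.003  0.001 -1.   ] F [ 0.14 -0.61  0.01] open 0.0852 q [-0.381 -0.28   1.927  0.     1.497 -0.379]
scene 48 [0.52249896 0.05883605 0.1510911 ] [[0.50930715 0.05252902 0.14044464]
 [0.53242253 0.06611108 0.1594022 ]]
top 65 [0.51970304 0.06114087 0.15354142] [[0.50893053 0.05530085 0.13932746]
 [0.53154491 0.06830433 0.15908345]]
```

View pics/scene2.png

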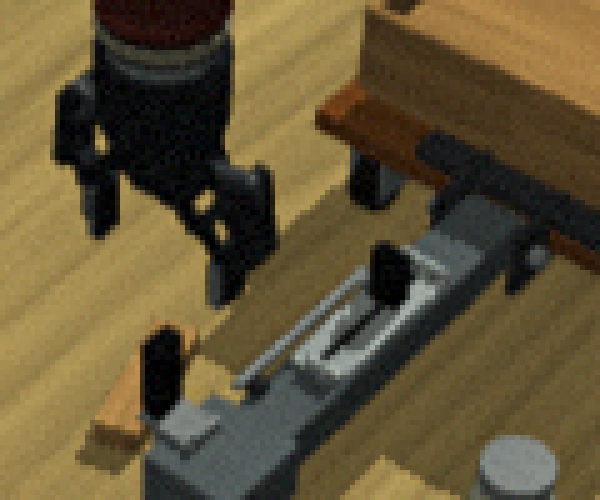

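View pics/top2.png

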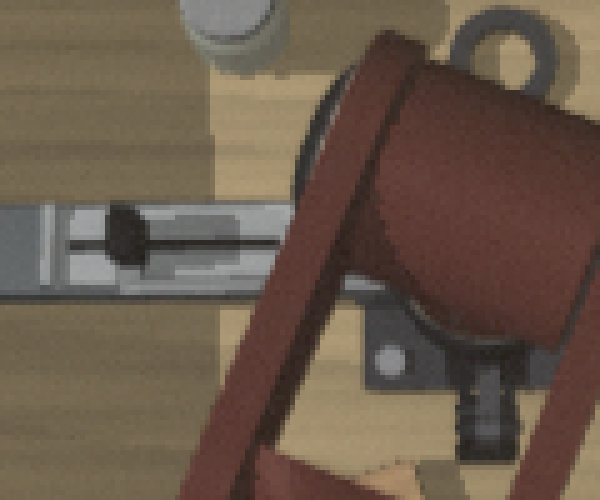

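```bash
python3 -m crank '[[[0,-0.001,-0.03,0],[0,-0.001,-0.06,0],[0,-0.001,-0.09,0],[0,-0.001,-0.09,0],[0,-0.001,-0.09,0]]]'; python3 s.py; python3 -m crank '[[[0,0,0,0],[0,0,0,0],[0,0,0,0],[0,0,0,0],[0,0,0,0]]]' 0 45;python3 -m crank '[[[0,0,0,0],[0,0,0,0],[0,0,0,0],[0,0,0,0]]]'; python3 s.py
```

```text
t: 6.55
tool_pos: [0.4744, -0.1109, 0.1362]
tool_rot: [1.208, 1.215, -1.211]
contact_force: [-0.6, -0.3, 0.5]
opening: 0.0855
t 6.55 tcp [ 0.4744 -0.1109  0.1362] jaw yaw 0.06 xaxis [-0.005  0.002 -1.   ] F [-0.57 -0.32  0.48] open 0.0855 q [-0.383 -0.203  2.017  0.     1.332 -0.384]
t: 6.97
tool_pos: [0.4766, -0.1119, 0.1396]
tool_rot: [1.21, 1.207, -1.208]
contact_force: [0.1, 0.2, -0.4]
opening: 0.0251
t: 7.3
tool_pos: [0.4759, -0.1118, 0.1393]
tool_rot: [1.208, 1.209, -1.21]
contact_force: [-4.0, -0.3, 5.5]
opening: 0.0155
t 7.30 tcp [ 0.4759 -0.1118  0.1393] jaw yaw 0.01 xaxis [-0.    -0.001 -1.   ] F [-3.97 -0.25  5.54] open 0.0155 q [-3.830e-01 -2.050e-01  2.014e+00 -1.000e-03  1.333e+00 -3.830e-01]
```

```bash
python3 -m crank '[[[-0.005,0,0,0],[-0.010,0,0,0],[-0.015,0,0,0],[-0.020,0,0,0],[-0.020,0,0,0]]]';python3 -m crank '[[[0,0,0,0],[0,0,0,0],[0,0,0,0]]]'; python3 s.py
python3 - <<'E'
from h import *
for n,(a,b,c,e) in dict(scene=(220,110,340,210)).items():
    im,d=get_image(n);cv2.imwrite(f'pics/{n}3.png',cv2.resize(im[b:e,a:c,::-1],None,fx=5,fy=5,interpolation=0))
E
```

```text
t: 7.72
tool_pos: [0.4569, -0.1119, 0.1393]
tool_rot: [1.211, 1.205, -1.206]
contact_force: [7.3, 0.2, 1.8]
opening: 0.0153
t: 7.97
tool_pos: [0.4573, -0.1119, 0.1393]
tool_rot: [1.211, 1.205, -1.206]
contact_force: [6.0, 0.1, 1.5]
opening: 0.0155
t 7.97 tcp [ 0.4573 -0.1119  0.1393] jaw yaw -0.02 xaxis [ 0.005 -0.001 -1.   ] F [6.03 0.13 1.55] open 0.0155 q [-3.990e-01 -2.580e-01  2.058e+00  1.000e-03  1.337e+00 -3.990e-01]
```

View pics/scene3.png

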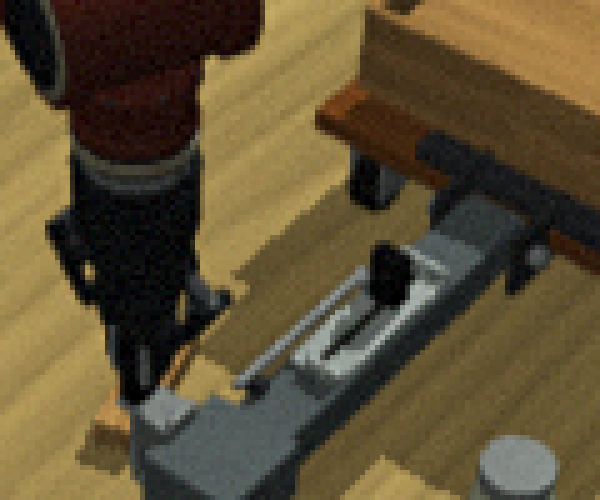

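```bash
python3 -m crank '[[[-0.0015,0,0,0],[-0.0015,0.0019,0.0075,0],[-0.0015,0.004,0.015,0],[-0.0015,0.0063,0.0224,0],[-0.0015,0.0088,0.0297,0]]]'; python3 s.py
```

```text
t: 8.43
tool_pos: [0.4546, -0.1035, 0.1671]
tool_rot: [1.208, 1.206, -1.209]
contact_force: [6.8, -2.3, -6.6]
opening: 0.0157
t 8.43 tcp [ 0.4546 -0.1035  0.1671] jaw yaw -0.01 xaxis [ 0.002 -0.002 -1.   ] F [ 6.78 -2.33 -6.64] open 0.0157 q [-3.830e-01 -2.970e-01  2.040e+00 -2.000e-03  1.395e+00 -3.820e-01]
```

```bash
python3 -m crank '[[[0,0.0027,0.0073,0],[0,0.0055,0.0145,0],[0,0.0085,0.0216,0],[0,0.0117,0.0286,0],[0,0.0151,0.0356,0]]]'; python3 s.py; python3 -m crank '[[[0,0.0035,0.0069,0],[0,0.0071,0.0137,0],[0,0.011,0.0206,0],[0,0.0148,0.0272,0],[0,0.0185,0.0325,0]]]';python3 -m crank '[[[0,0,0,0],[0,0,0,0],[0,0,0,0],[0,0,0,0]]]'; python3 s.py
python3 - <<'E'
from h import *
for n,(a,b,c,e) in dict(scene=(200,90,360,210),top=(90,150,250,270)).items():
    im,d=get_image(n);np.savez(f"{n}4.npz",im=im,d=d);cv2.imwrite(f'pics/{n}4.png',cv2.resize(im[b:e,a:c,::-1],None,fx=5,fy=5,interpolation=0))
E
python3 s.py
```

```text
t: 8.85
tool_pos: [0.4546, -0.0883, 0.2024]
tool_rot: [1.209, 1.206, -1.209]
contact_force: [7.5, -2.7, -6.2]
opening: 0.0153
t 8.85 tcp [ 0.4546 -0.0883  0.2024] jaw yaw -0.02 xaxis [ 0.002 -0.002 -1.   ] F [ 7.5  -2.68 -6.23] open 0.0153 q [-3.520e-01 -3.350e-01  2.010e+00 -1.000e-03  1.464e+00 -3.510e-01]
t: 9.27
tool_pos: [0.4546, -0.0696, 0.2347]
tool_rot: [1.209, 1.207, -1.209]
contact_force: [7.5, -3.8, -6.3]
opening: 0.0156
t: 9.6
tool_pos: [0.4548, -0.0696, 0.2347]
tool_rot: [1.209, 1.207, -1.208]
contact_force: [8.6, -1.9, -4.1]
opening: 0.0156
t 9.60 tcp [ 0.4548 -0.0696  0.2347] jaw yaw -0.01 xaxis [ 0.002 -0.001 -1.   ] F [ 8.56 -1.9  -4.11] open 0.0156 q [-0.313 -0.364  1.978 -0.     1.525 -0.313]
t 9.70 tcp [ 0.4548 -0.0696  0.2347] jaw yaw -0.01 xaxis [ 0.002 -0.001 -1.   ] F [ 7.3  -1.93 -5.08] open 0.0154 q [-0.314 -0.364  1.978 -0.     1.525 -0.313]
```

View pics/scene4.png

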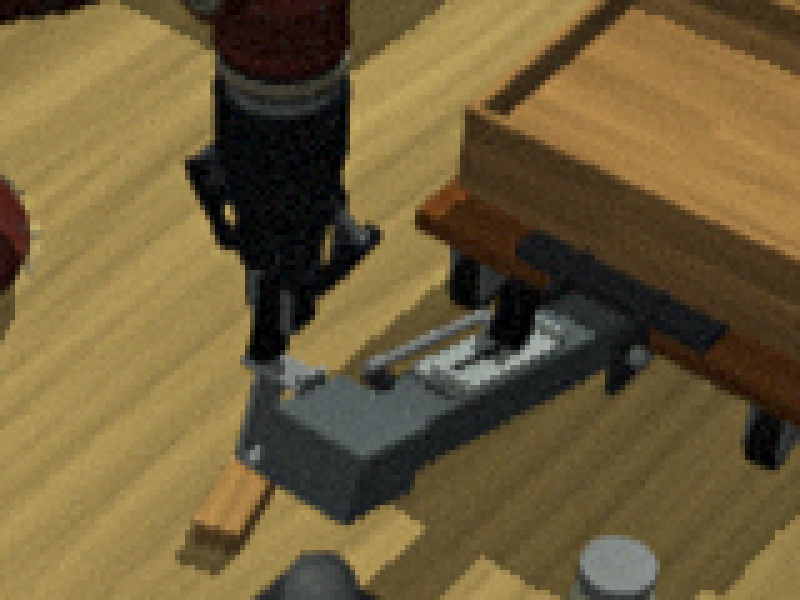

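Run:
```python
from h import *
z=np.load('scene4.npz');P=pw('scene',z['d']);
# tongue/coupler top: points within width, by y
m=(abs(P[...,0]-.528)<.012)&(P[...,2]>.08)&(P[...,2]<.26)&(P[...,1]<.15)&(P[...,1]>-.12)
q=P[m]
for y in np.arange(-.11,.15,.02):
    s=q[abs(q[:,1]-y)<.01]
    if len(s): print(round(y,2),len(s),np.percentile(s[:,2],[10,50,80]).round(3))
```

```text
-0.11 75 [0.094 0.103 0.223]
-0.09 40 [0.091 0.215 0.217]
-0.07 28 [0.206 0.209 0.212]
-0.05 11 [0.202 0.203 0.205]
-0.03 25 [0.181 0.185 0.186]
-0.01 27 [0.175 0.178 0.181]
0.01 38 [0.173 0.179 0.185]
0.03 26 [0.166 0.169 0.172]
0.05 28 [0.159 0.163 0.166]
0.07 49 [0.154 0.161 0.169]
0.09 67 [0.147 0.183 0.193]
0.11 31 [0.138 0.143 0.146]
0.13 12 [0.114 0.133 0.141]
```

```bash
python3 s.py; python3 -c "
from station import *
print(finish_job())"
```

```text
t 9.70 tcp [ 0.4548 -0.0696  0.2347] jaw yaw -0.01 xaxis [ 0.002 -0.001 -1.   ] F [ 7.3  -1.93 -5.08] open 0.0154 q [-0.314 -0.364  1.978 -0.     1.525 -0.313]
the job is handed in; nothing more can be done
None
```

I slid the lock grip back to its stop, pulled the latch out and lifted the tongue off the ball by the latch handle. I handed the job in at t = 9.7 s of the 45 s allowed, still holding the tongue up.

- **Lock grip:** it travelled about 60 mm. I felt the stop at about 12 N, and the before-and-after pictures show the same 60 mm.
- **Latch:** I pulled it about 19 mm, then about 2 mm more. The 6–8 N push back matches its spring.
- **Tongue:** depth readings of the coupler's roof and the tube give about 0.34 rad, with the coupler about 10 cm up. In the last picture the ball stands free below it.
- **Final state:** the tool did not move between the last readings. The fingers are closed at 15.4 mm on the 16 mm handle with the grip set to 45 N. The tool carried about 5 N of weight and 7 N of spring force.
- **Bystanders:** nothing was touched as far as the pictures and forces show. The offcut and jar are where they were in the last close-up, but I did not measure each bystander afterwards.

The tube's plain slope between depth samples came out slightly lower, at about 0.30, but that is still inside the allowed range. No other check disagreed.

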